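Put three power-supply spares back in their own trays

TASK

The three power-supply spares each stand in another's tray: put each one in the middle of the tray whose picture shows its shape (the ring choke, the cross-shaped transformer, the long finned converter, which must lie along its tray), upright and flat on the tray floor. A tray holds only one, so first set one of them down on the empty rubber mat and let go of it there while you swap the others round. Leave the multimeter, the tape roll and the screwdriver where they are.

Things in the scene. Friction and masses are not known exactly. Their poses are not given: they have to be found in the camera images.
- choke_mid (a point): choke: toroidal coil, a ring wound with copper wire, axis upright, outside diameter 56 mm, hole 22 mm, height 44 mm, about 0.3 kg. Point: its centre, half-way up (22 mm above its underside); z along the ring's axis.
- transformer_mid (a point): transformer: dark steel core with bright lamination edges, 54 x 28 x 50 mm (x, y, z), with a brown winding 34 x 48 x 34 mm through it that stands out on both y sides, half-way up, so from above it is a broad cross; about 0.45 kg. It can be gripped across the winding (48 mm, along its y). Point: its centre, 25 mm above its underside.
- converter_mid (a point): converter: long block with a black base and aluminium cooling fins on top, 90 x 38 x 42 mm (x, y, z), about 0.3 kg; grip it across its 38 mm (its y). Point: its centre, 21 mm above its underside; x is its long axis.
- tray_ring: fixed low sheet-metal tray, bay 112 x 86 mm outside (x by y), 106 x 80 mm inside, floor 3 mm thick, rim 6 mm above the bench. Origin: underside, centre of the bay; x is the bay's long side. A flat white picture tab (46 x 86 mm, 4 mm thick) joins its +x end, which always faces roughly away from the robot; on the tab in black: a ring, 38 mm across. The choke's tray.
- tray_cross: fixed low sheet-metal tray, bay 112 x 86 mm outside (x by y), 106 x 80 mm inside, floor 3 mm thick, rim 6 mm above the bench. Origin: underside, centre of the bay; x is the bay's long side. A flat white picture tab (46 x 86 mm, 4 mm thick) joins its +x end, which always faces roughly away from the robot; on the tab in black: a broad cross, 40 mm. The transformer's tray.
- tray_bar: fixed low sheet-metal tray, bay 112 x 86 mm outside (x by y), 106 x 80 mm inside, floor 3 mm thick, rim 6 mm above the bench. Origin: underside, centre of the bay; x is the bay's long side. A flat white picture tab (46 x 86 mm, 4 mm thick) joins its +x end, which always faces roughly away from the robot; on the tab in black: a long bar, 24 x 70 mm. The converter's tray.
- mat: fixed black rubber mat, 112 x 86 mm (x, y), 3 mm thick, empty at the start: the parking place. Origin: centre of its underside.
- meter: bystander: yellow and black multimeter lying on its back, 150 x 76 mm, 42 mm high with its dial. Origin: centre of its underside.
- tape: bystander: roll of black tape lying flat, 92 mm across, hole 72 mm, 22 mm high. Origin: centre of its underside.
- driver: bystander: screwdriver lying on the bench, about 180 mm long, on the robot's side of the work. Origin: underside; x is its length.
Mind the look-alikes: they are no part of the job. Several things look just like the part that bears converter_mid: the one meant starts farthest from the robot's base.

How it is judged:
On the way:
1. one of the spares is set down and released on the rubber mat (((horizontal distance between choke_mid and mat below 0.04 m and z of choke_mid in the frame of mat below 0.029 m and contact force between the fingers and choke below 0.3 N and angle between choke_mid's own z axis and vertical below 0.12 rad and linear speed of choke below 0.02 m/s) or (horizontal distance between transformer_mid and mat below 0.04 m and z of transformer_mid in the frame of mat below 0.032 m and contact force between the fingers and transformer below 0.3 N and angle between transformer_mid's own z axis and vertical below 0.12 rad and linear speed of transformer below 0.02 m/s) or (horizontal distance between converter_mid and mat below 0.04 m and z of converter_mid in the frame of mat below 0.028 m and contact force between the fingers and converter below 0.3 N and angle between converter_mid's own z axis and vertical below 0.12 rad and linear speed of converter below 0.02 m/s))), for 0.2 s.
At the end, for the whole second after the job is handed in: Choke, transformer and converter each stand upright (within 0.12 rad), flat on the floor of their own tray (within 4 mm), centred within 15 mm of the middle of its bay, at rest; the converter's long axis within 0.25 rad of the tray's long side (horizontal distance between choke_mid and tray_ring below 0.015 m and z of choke_mid in the frame of tray_ring below 0.029 m and angle between each of choke_mid, transformer_mid, converter_mid's own z axis and vertical below 0.12 rad and linear speed of each of choke, transformer, converter below 0.02 m/s and horizontal distance between transformer_mid and tray_cross below 0.015 m and z of transformer_mid in the frame of tray_cross below 0.032 m and horizontal distance between converter_mid and tray_bar below 0.015 m and z of converter_mid in the frame of tray_bar below 0.028 m and angle between the x axis of converter_mid and the x axis of tray_bar, either way round below 0.25 rad); the robot touches nothing.
It fails at once if the multimeter is moved by more than 30 mm (distance of meter from where it was at the start of the episode above 0.03 m).
It fails at once if the tape roll is moved by more than 30 mm (distance of tape from where it was at the start of the episode above 0.03 m).
It fails at once if the screwdriver is moved by more than 30 mm (distance of driver from where it was at the start of the episode above 0.03 m).
It also fails if it takes over 99 s, if anything falls off the work surface, if the arm or the gripper's body presses on something with over 40 N, if the wrist force passes 120 N, or if a joint passes its speed limit or range.

ROBOT

A 7-joint arm with a two-finger parallel gripper is mounted at the origin on the work surface. World frame = base frame: x ahead of the robot, y to its left, z up, the work surface at z = 0. Lengths are in m, angles in rad, forces in N, time in s.
With the tool pointing down it reaches from about 0.4 to 0.85 m from the base axis. Payload 4.5 kg.
Tool frame: the origin (TCP) lies where the fingers leave the gripper's body, on its centre line; the fingertips stand 64 mm ahead of it and the grasp point (between the pads) lies 45 mm ahead of it; z points along the fingers, y is the direction in which the jaws open and shut (so a half turn about z gives the same grasp; the last joint's range is limited). The gripper opens to 88 mm and grips with 3 to 60 N. Pads are 18 mm wide; open, the fingers measure 123 mm over their backs; the gripper's body (75 mm by 187 mm) begins 45 mm behind the grasp point.
Start: joints at [1.212, 0.689, -0.195, 1.565, 0.157, 0.902, -0.215], TCP at [0.239, -0.577, 0.303] pointing down, gripper open.
Joint ranges: [-3.01, 3.01], [-0.46, 2.08], [-1.47, 1.51], [0.13, 2.56], [-1, 4.14], [0.04, 2.09], [-2.66, 2.66]. Speed limits (rad/s): [2.57, 2.57, 3.14, 3.14, 3.14, 3.14, 3.14].

INTERFACE

Orientations are given as a unit quaternion [x, y, z, w].
In Python, from plant import monitor, snapshot, workorder, finder gives the robot as it stands.
- The arm moves only by the tool carry_out, never from a script. Its argument "motion" is one flat list of numbers, 6 for each row, row after row: the shift along the tool's x, y, z in cm, then the turn, a rotation vector about the tool's x, y, z in rad. In form: [x, y, z, rx, ry, rz, x, y, z, rx, ry, rz, ...]. A call has 1 to 8 rows; each row shifts and turns the commanded pose from where the row before left it, along the tool's axes as they then stand; what a row does not reach is not made up. A row lasts 1/8 s, in which the tool goes at most 62.5 mm and 10.7 degrees, less where a joint would pass 70% of its speed; a pose out of reach is approached as far as the arm can. A call with a gripper value outside its range is refused whole. "hand" is the finger opening in cm, from 0 to 8.81, set as the call begins (left out, the last holds). The fingers move at their own pace and stop on an object; "grip_force" is the grip in N (left out, the last holds). Time passes only in rows, so rows that do not move let the fingers close. It gives the time, the measured TCP pose, the force and the opening at its end, in the units of the state.
- monitor.get_state(): the state, without advancing time (a new reading comes with each control period).
- snapshot(name): name is "scene" or "top" or "wrist"; returns a dict with "frame" (480x640x3 uint8, red, green, blue), "range_z" (480x640 float32, m along the optical axis (not along the pixel's ray), 0 where there is no reading), "fx", "fy", "cx", "cy" (pixels), "rvec" (rotation vector, rad) and "tvec" (3), from world to camera coordinates, as OpenCV has them; the wrist camera has in their place "hand_eye" (4x4, takes a point from camera to tool coordinates, whose origin is the TCP and whose axes are the flange's). Camera axes: x right, y down, z forward; pixel columns grow to the right and rows downward; lengths in m; the calibration is good to about 2 mm. A picture is of the moment at which its call begins: read the wrist's pose just before it.
- workorder.finish_job(): hands the job in, once; it reports no verdict.
Trained networks look in a picture, given as the dict that the camera call returned (one of the last four; its "shot" number tells which), for a name from the list of things; names that differ only in an ending like _2 or _b are one class to them, and where a whole thing is asked for, a point or a joint stands for the part that bears it (a point fixed in the world has none). Each returns a list of dicts, best first, with "p" (0 to 1); they miss things now and then, are a little off and sometimes report something else, mostly with a low value. They report only what shows in the picture. A call takes as long as a camera call. They do not tell look-alikes from the thing itself.
- finder.masks_of(picture, thing): "pixels" (480x640 bool, what is visible of it) and "extent" ([left, top, right, bottom] in pixels, round what is visible of it).
The state is a dict: "clock": time; "q": joint angles; "qd": joint speeds; "joint_torque": joint torques, N m; "tool_pos": TCP position; "eef_rot": TCP orientation; "contact_force": force on the tool from outside, world axes, zero at the start; "moment": the same for the moment, N m; "opening": opening from 0.0 (shut) to 1.0 (fully open).
Only numpy, scipy, OpenCV 4.12 (cv2) and the standard library are available. Lean on these libraries where they do the work, as an engineer would, in place of code of your own. Each camera call takes 0.05 s, during which the arm holds its last target. There are 200 camera calls.

## Working session

There is one attempt and no reset: what is moved stays moved. The work goes in short steps, Python scripts to look and compute and a tool call to move; the robot and the scene stay as the last step left them, time stands still between calls to the robot, and variables do not carry over. Pictures are saved under pics/ and viewed, about 12 in all and at most 16, crops included, and the job is handed in when it is done.

Besides the shell and the picture viewer there is one more tool, called after "Emit:" as name(argument=value, ...), one argument or row to a line, values as JSON. carry_out: Moves the arm, as the interface text tells. Its arguments: {"type":"object","properties":{"motion":{"type":"array"},"hand":{"type":"number"},"grip_force":{"type":"number"}},"required":["motion"]}

```bash
mkdir -p pics; ls; cat > h.py <<'E'
import numpy as np,cv2
from plant import monitor,snapshot,workorder,finder
from scipy.spatial.transform import Rotation as R
def cloud(s,st=None):
    z=s['range_z'];v,u=np.mgrid[0:480,0:640]
    P=np.stack([(u-s['cx'])/s['fx']*z,(v-s['cy'])/s['fy']*z,z],-1)
    if 'rvec' in s and s['rvec'] is not None:
        M=cv2.Rodrigues(np.array(s['rvec'],float))[0]
        return (P-np.array(s['tvec']).ravel())@M
    H=np.array(s['hand_eye']);P=P@H[:3,:3].T+H[:3,3]
    return P@R.from_quat(st['eef_rot']).as_matrix().T+np.array(st['tool_pos'])
def save(n,s): cv2.imwrite('pics/'+n,s['frame'][:,:,::-1])
E
python3 - <<'E'
from h import *
print(monitor.get_state())
for n in ['top','scene']:
    s=snapshot(n);save(n+'0.png',s);P=cloud(s)
    for t in ['choke_mid','transformer_mid','converter_mid','tray_ring','tray_cross','tray_bar','mat','meter','tape','driver']:
        for d in finder.masks_of(s,t)[:5]:
            m=d['pixels']&(s['range_z']>0)
            if m.sum()<10: continue
            Q=P[m];r=cv2.minAreaRect(Q[:,:2].astype(np.float32)*1000)
            print(n,t,round(d['p'],2),np.array(d['extent']).astype(int),np.median(Q,0).round(3),'zmax',Q[:,2].max().round(3),np.round(r[0]),np.round(r[1]),round(r[2]))
E
```

```text
pics
{'clock': 0.0, 'q': array([ 1.21179007,  0.6899913 , -0.19453537,  1.56633126,  0.15728314,
        0.90250968, -0.21507764]), 'qd': array([-0.00029011,  0.00221286, -0.00046311, -0.00169928, -0.00112095,
       -0.00059488,  0.00039992]), 'joint_torque': array([ 4.20109131e-06, -5.27557898e+01, -1.26650121e+00, -1.53426808e+01,
       -5.25645283e-02,  6.69635876e-03,  1.91509066e-04]), 'tool_pos': array([ 0.23901649, -0.57693365,  0.30190931]), 'eef_rot': array([ 9.80763549e-01,  1.95197354e-01, -2.33022270e-04, -8.94345985e-04]), 'contact_force': array([ 0.61259637,  0.28738519, -0.64112282]), 'moment': array([ 0.00308255, -0.06697585,  0.02051093]), 'opening': 1.0033163398031648}
top choke_mid 0.83 [354 189 380 219] [ 0.627 -0.115  0.045] zmax 0.053 [ 633. -115.] [63. 62.] 39
top choke_mid 0.52 [437 236 496 310] [ 0.499 -0.341  0.003] zmax 0.049 [ 476. -343.] [ 92. 164.] 73
top transformer_mid 0.65 [354 190 379 218] [ 0.627 -0.112  0.046] zmax 0.053 [ 629. -113.] [53. 54.] 64
top transformer_mid 0.64 [144 267 169 292] [0.456 0.331 0.05 ] zmax 0.061 [458. 344.] [60. 65.] 1
to
[... 1729 characters left out ...]
5] zmax 0.011 [ 656. -108.] [160.  89.] 8
scene tray_bar 0.94 [328 123 403 157] [0.504 0.333 0.005] zmax 0.012 [480. 344.] [162.  95.] 5
scene mat 0.73 [277 285 380 352] [ 0.68  -0.113  0.005] zmax 0.051 [ 655. -105.] [161.  95.] 8
scene mat 0.55 [324 197 386 247] [0.583 0.11  0.004] zmax 0.01 [582. 114.] [ 94. 115.] 79
scene mat 0.41 [217 204 284 247] [ 0.453 -0.025  0.022] zmax 0.032 [414.  -9.] [ 40. 184.] 82
scene meter 0.6 [228 380 333 480] [ 0.707 -0.331  0.036] zmax 0.049 [ 694. -318.] [ 88. 163.] 83
scene tape 0.94 [425 147 471 186] [0.677 0.34  0.02 ] zmax 0.027 [669. 355.] [ 91. 117.] 35
scene driver 0.6 [215 205 285 250] [ 0.46  -0.026  0.023] zmax 0.032 [418. -10.] [ 40. 176.] 82
```

View top.

```bash
python3 - <<'E'
import cv2
a=cv2.imread('pics/top0.png')[120:340,110:520]
cv2.imwrite('pics/top0c.png',cv2.resize(a,None,fx=1.95,fy=1.95,interpolation=cv2.INTER_CUBIC))
E
```

```text
(no output)
```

View pics/top0c.png

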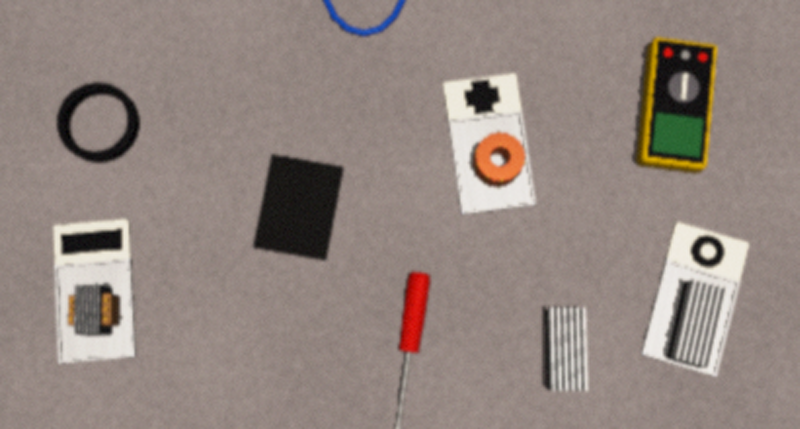

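View pics/scene0.png

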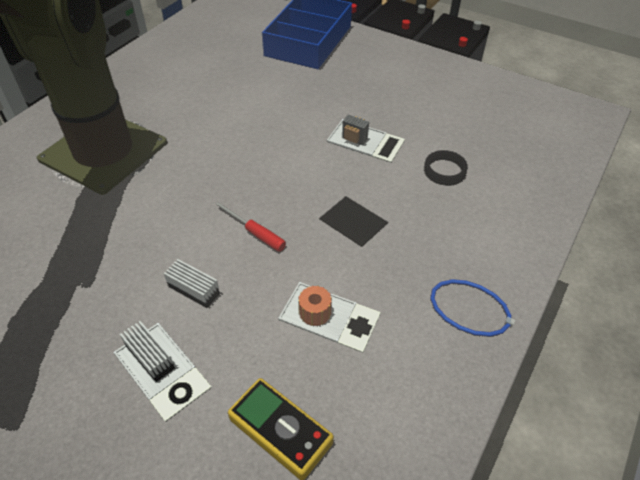

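```bash
cat >> h.py <<'E'
def rect(Q):
    # centre (mm), long-axis yaw(rad, in -pi/2..pi/2), sizes
    r=cv2.minAreaRect((Q[:,:2]*1000).astype(np.float32));b=cv2.boxPoints(r)
    e=[b[1]-b[0],b[2]-b[1]];e=max(e,key=np.linalg.norm)
    y=np.arctan2(e[1],e[0]);y=(y+np.pi/2)%np.pi-np.pi/2
    return np.array(r[0]),y,sorted(r[1])
def clean(m): return cv2.erode(m.astype(np.uint8),np.ones((2,2)))>0
def rows(st,tgt,grip=None):
    """tgt list of (grasp-point xyz m, yaw, nrows min): print rows in tool axes; tool pointing down"""
    p=np.array(st['tool_pos']);r=R.from_quat(st['eef_rot'])
    for g,yaw in tgt:
        q=np.array(g)+[0,0,.045]
        rt=R.from_euler('z',yaw)*R.from_euler('x',np.pi)
        w=(r.inv()*rt).as_rotvec();d=q-p
        n=int(max(np.ceil(np.linalg.norm(d)/.0605),np.ceil(np.linalg.norm(w)/.18),1))
        for i in range(n):
            v=r.inv().apply(d/n)*100
            print(', '.join('%.2f'%x for x in v),', ',', '.join('%.3f'%x for x in w/n))
            r=r*R.from_rotvec(w/n)
        p=q;r=rt;print('--',n)
def yaw(st):
    m=R.from_quat(st['eef_rot']).as_matrix();return np.arctan2(m[1,0],m[0,0])
E
python3 - <<'E'
from h import *
s=snapshot('top');P=cloud(s)
for t,c in [('tray_ring',(.476,-.342)),('tray_cross',(.655,-.107)),('tray_bar',(.480,.345)),('mat',(.578,.114))]:
    near=np.hypot(P[...,0]-c[0],P[...,1]-c[1])<.1
    hsv=cv2.cvtColor(s['frame'],cv2.COLOR_RGB2HSV)
    col=(s['frame'].min(-1)>185) if t!='mat' else (s['frame'].max(-1)<60)
    m=near&col&(P[...,2]<.07)&(s['range_z']>0)
    o,y,sz=rect(P[m]); print(t,'color',o.round(),round(y,3),sz)
    m=near&(P[...,2]>.025)&(s['range_z']>0)
    if m.sum()>5: o,y,sz=rect(P[m&(P[...,2]>.035)]); print('  obj',o.round(),round(y,3),sz)
st=monitor.get_state();print(yaw(st));print(np.array(snapshot('wrist')['hand_eye']).round(3))
rows(st,[((.575,-.125,.22),0.13)])
E
```

```text
tray_ring color [ 476. -341.] -0.292 [86.34468078613281, 158.7760772705078]
  obj [ 445. -335.] -0.259 [40.507591247558594, 89.75454711914062]
tray_cross color [ 655. -106.] 0.134 [84.92794036865234, 158.63763427734375]
  obj [ 629. -115.] 1.117 [55.30040740966797, 56.5780029296875]
tray_bar color [480. 346.] 0.096 [86.37061309814453, 157.4687957763672]
  obj [455. 336.] 0.016 [48.07265853881836, 53.62294387817383]
mat color [578. 114.] -0.167 [83.19058227539062, 109.32604217529297]
0.3927523900692294
[[-0.001 -0.961 -0.277  0.072]
 [ 1.    -0.001  0.001 -0.001]
 [-0.001 -0.277  0.961 -0.081]
 [ 0.     0.     0.     1.   ]]
4.83, -2.89, 0.38 ,  0.000, -0.000, 0.026
4.76, -3.02, 0.38 ,  0.000, -0.000, 0.026
4.67, -3.14, 0.38 ,  0.000, -0.000, 0.026
4.59, -3.27, 0.38 ,  0.000, -0.000, 0.026
4.50, -3.39, 0.38 ,  0.000, -0.000, 0.026
4.41, -3.50, 0.38 ,  0.000, -0.000, 0.026
4.32, -3.62, 0.38 ,  0.000, -0.000, 0.026
4.22, -3.73, 0.38 ,  0.000, -0.000, 0.026
4.12, -3.84, 0.38 ,  0.000, -0.000, 0.026
4.02, -3.95, 0.38 ,  0.000, -0.000, 0.026
-- 10
```

```bash
python3 - <<'E'
from h import *
rows(monitor.get_state(),[((.629,-.115,.18),0.13)])
E
```

```text
4.88, -2.53, 0.71 ,  0.000, -0.000, 0.024
4.82, -2.64, 0.71 ,  0.000, -0.000, 0.024
4.76, -2.76, 0.71 ,  0.000, -0.000, 0.024
4.69, -2.87, 0.71 ,  0.000, -0.000, 0.024
4.62, -2.98, 0.71 ,  0.000, -0.000, 0.024
4.55, -3.09, 0.71 ,  0.000, -0.000, 0.024
4.47, -3.20, 0.71 ,  0.000, -0.000, 0.024
4.39, -3.31, 0.71 ,  0.000, -0.000, 0.024
4.31, -3.41, 0.71 ,  0.000, -0.000, 0.024
4.23, -3.51, 0.71 ,  0.000, -0.000, 0.024
4.15, -3.61, 0.71 ,  0.000, -0.000, 0.024
-- 11
```

Emit:
carry_out(
  motion=[4.9,-2.5,0.7,0,0,0.024,4.8,-2.6,0.7,0,0,0.024,4.8,-2.8,0.7,0,0,0.024,4.7,-2.9,0.7,0,0,0.024,4.6,-3.0,0.7,0,0,0.024,4.5,-3.1,0.7,0,0,0.024,4.5,-3.2,0.7,0,0,0.024,4.4,-3.3,0.7,0,0,0.024],
  hand=8.8,
)

```text
clock: 2.2
tool_pos: [0.5242, -0.2395, 0.2467]
eef_rot: [0.995, 0.1, 0.0, 0.0]
contact_force: [-0.0, 0.6, -0.5]
opening: 1.001
```

Emit:
carry_out(
  motion=[4.3,-3.4,0.7,0,0,0.024,4.2,-3.5,0.7,0,0,0.024,4.2,-3.6,0.7,0,0,0.024,0,0,0,0,0,0],
)

```text
clock: 2.7
tool_pos: [0.6323, -0.1083, 0.2249]
eef_rot: [0.998, 0.069, 0.001, -0.002]
contact_force: [-0.3, 0.0, -0.2]
opening: 1.0
```

```bash
cat > look.py <<'E'
import sys
from h import *
# usage: look.py name x y : measure object (z>0.035) and white tray near x,y (bay centre) from wrist
n,x,y=sys.argv[1],float(sys.argv[2]),float(sys.argv[3])
st=monitor.get_state();s=snapshot('wrist');P=cloud(s,st);save(n+'.png',s)
near=(np.hypot(P[...,0]-x,P[...,1]-y)<.075)&(s['range_z']>.06)
m=near&(P[...,2]>.036)&(P[...,2]<.07)
if m.sum()>20: o,a,sz=rect(P[m]);print('obj',o.round(1),round(a,3),np.round(sz,1),'top',np.percentile(P[m][:,2],95).round(4))
near=(np.hypot(P[...,0]-x,P[...,1]-y)<.12)
m=near&(s['frame'].min(-1)>170)&(P[...,2]<.012)&(P[...,2]>-.01)&(s['range_z']>.06)
if m.sum()>50: o,a,sz=rect(P[m]);print('white',o.round(1),round(a,3),np.round(sz,1),np.median(P[m][:,2]).round(4))
print(st['clock'],st['tool_pos'],yaw(st),st['contact_force'].round(1),st['opening'])
E
python3 look.py w1 .629 -.113
```

```text
obj [ 633.6 -115.6] 0.196 [56.3 56.5] top 0.0475
white [ 632.6 -117.5] 0.73 [228.4 239. ] -0.0002
2.7 [ 0.6323314  -0.10828884  0.22494786] 0.1377836478340255 [-0.3  0.  -0.2] 1.0002023636126853
```

View pics/w1.png

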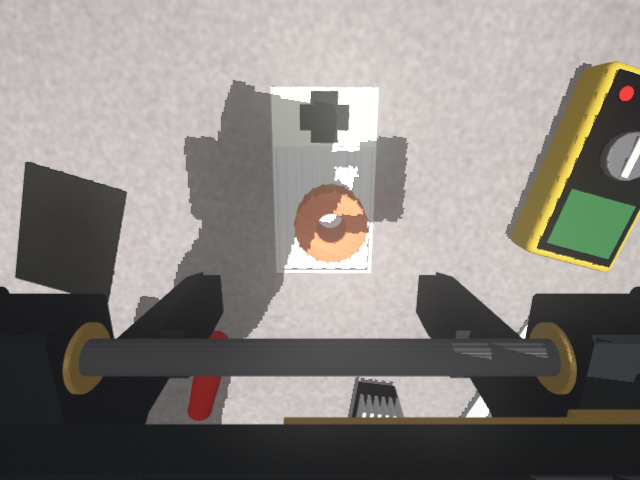

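```bash
python3 - <<'E'
from h import *
rows(monitor.get_state(),[((.632,-.1155,.031),0.13),((.632,-.1155,.12),.13),((.578,.114,.12),.13),((.578,.114,.032),.13),((.578,.114,.12),.13),((.456,.337,.15),.05)])
E
```

```text
0.03, 0.12, 4.97 ,  -0.000, -0.000, 0.001
0.03, 0.12, 4.97 ,  -0.000, -0.000, 0.001
0.03, 0.12, 4.97 ,  -0.000, -0.000, 0.001
-- 3
0.00, 0.00, -4.45 ,  0.000, 0.000, 0.000
0.00, 0.00, -4.45 ,  0.000, 0.000, 0.000
-- 2
-0.59, -5.86, -0.00 ,  0.000, 0.000, 0.000
-0.59, -5.86, -0.00 ,  0.000, 0.000, 0.000
-0.59, -5.86, -0.00 ,  0.000, 0.000, 0.000
-0.59, -5.86, -0.00 ,  0.000, 0.000, 0.000
-- 4
0.00, -0.00, 4.40 ,  0.000, 0.000, 0.000
0.00, -0.00, 4.40 ,  0.000, 0.000, 0.000
-- 2
0.00, 0.00, -4.40 ,  0.000, 0.000, 0.000
0.00, 0.00, -4.40 ,  0.000, 0.000, 0.000
-- 2
-1.84, -4.74, -0.60 ,  -0.000, -0.000, 0.016
-1.92, -4.71, -0.60 ,  -0.000, -0.000, 0.016
-1.99, -4.68, -0.60 ,  -0.000, -0.000, 0.016
-2.07, -4.64, -0.60 ,  -0.000, -0.000, 0.016
-2.14, -4.61, -0.60 ,  -0.000, -0.000, 0.016
-- 5
```

Emit:
carry_out(
  motion=[0,0.1,5,0,0,0,0,0.1,5,0,0,0,0,0.1,3.4,0,0,0,0,0,1.5,0,0,0,0,0,0,0,0,0],
)

```text
clock: 3.38
tool_pos: [0.6294, -0.1192, 0.0765]
eef_rot: [0.998, 0.064, -0.001, 0.0]
contact_force: [-0.3, 0.4, 0.1]
opening: 0.995
```

Emit:
carry_out(
  motion=[0,0,0,0,0,0,0,0,0,0,0,0,0,0,0,0,0,0,0,0,0,0,0,0],
  hand=4.5,
  grip_force=25,
)

```text
clock: 3.88
tool_pos: [0.6303, -0.1177, 0.0775]
eef_rot: [0.998, 0.064, 0.0, -0.0]
contact_force: [-0.9, 1.6, 4.9]
opening: 0.621
```

Emit:
carry_out(
  motion=[0,0,-3,0,0,0,0,0,-5,0,0,0],
)

```text
clock: 4.12
tool_pos: [0.6283, -0.1179, 0.1555]
eef_rot: [0.998, 0.065, -0.003, -0.0]
contact_force: [0.5, 0.2, -2.4]
opening: 0.616
```

Emit:
carry_out(
  motion=[-0.6,-5.9,0,0,0,0,-0.6,-5.9,0,0,0,0,-0.6,-5.9,0,0,0,0,-0.6,-5.9,0,0,0,0,0,0,4,0,0,0,0,0,2.5,0,0,0,0,0,1.3,0,0,0,0,0,0,0,0,0],
)

```text
clock: 5.12
tool_pos: [0.5758, 0.1126, 0.0783]
eef_rot: [0.998, 0.064, -0.0, 0.0]
contact_force: [-0.5, 0.5, -2.3]
opening: 0.618
```

Emit:
carry_out(
  motion=[0,0,0.1,0,0,0,0,0,0,0,0,0],
)

```text
clock: 5.38
tool_pos: [0.5761, 0.1127, 0.0781]
eef_rot: [0.998, 0.064, 0.0, -0.0]
contact_force: [-0.7, -0.3, -2.4]
opening: 0.62
```

Emit:
carry_out(
  motion=[0,0,0,0,0,0,0,0,0,0,0,0,0,0,0,0,0,0,0,0,0,0,0,0,0,0,-3,0,0,0,0,0,-5,0,0,0],
  hand=8.8,
)

```text
clock: 6.12
tool_pos: [0.5748, 0.1126, 0.1572]
eef_rot: [0.998, 0.064, -0.002, 0.0]
contact_force: [0.3, 1.2, -0.5]
opening: 1.0
```

```bash
python3 look.py w2 .578 .114; python3 - <<'E'
from h import *
rows(monitor.get_state(),[((.456,.337,.17),.08)])
E
```

```text
obj [579.8 113.7] 1.469 [56.5 56.8] top 0.0474
white [594.2 108.7] 1.243 [205.8 239.5] -0.0005
6.125 [0.57476856 0.11264242 0.15718126] 0.12896687298655413 [ 0.3  1.2 -0.5] 1.0003151509459045
-1.84, -4.76, -1.03 ,  -0.000, -0.002, 0.010
-1.89, -4.74, -1.03 ,  -0.000, -0.002, 0.010
-1.94, -4.72, -1.03 ,  -0.000, -0.002, 0.010
-1.99, -4.70, -1.02 ,  -0.000, -0.002, 0.010
-2.03, -4.68, -1.02 ,  -0.000, -0.002, 0.010
-- 5
```

Emit:
carry_out(
  motion=[-1.8,-4.8,-1,0,0,0.01,-1.9,-4.7,-1,0,0,0.01,-1.9,-4.7,-1,0,0,0.01,-2,-4.7,-1,0,0,0.01,-2,-4.7,-1,0,0,0.01,0,0,0,0,0,0,0,0,0,0,0,0],
)

```text
clock: 7.05
tool_pos: [0.455, 0.3363, 0.2076]
eef_rot: [0.999, 0.039, 0.0, 0.001]
contact_force: [1.1, -0.8, -0.5]
opening: 1.003
```

```bash
python3 look.py w3 .457 .340; python3 - <<'E'
from h import *
rows(monitor.get_state(),[((.456,.337,.032),.04)])
E
```

```text
obj [458.7 336.7] 0.024 [48.  54.9] top 0.0535
white [465.6 340.9] -1.46 [222.6 239.8] -0.0004
7.05 [0.45500955 0.33627007 0.20758292] 0.07862993348312036 [ 1.1 -0.8 -0.5] 1.0026267716151696
0.02, -0.06, 4.35 ,  0.001, -0.000, 0.012
0.02, -0.06, 4.35 ,  0.001, -0.000, 0.012
0.02, -0.06, 4.35 ,  0.001, -0.000, 0.012
-- 3
```

View pics/w3.png

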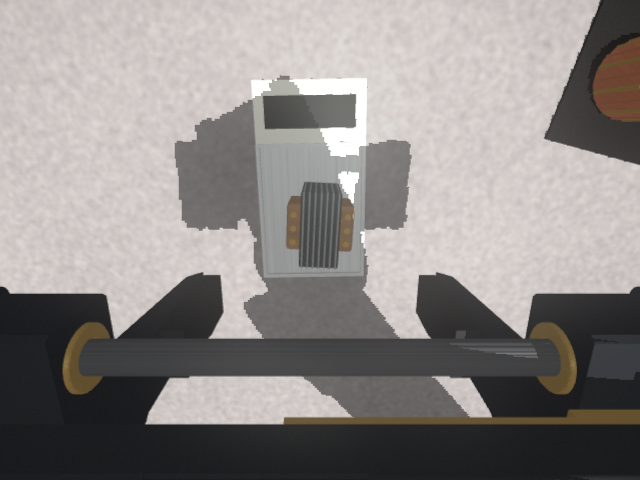

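Emit:
carry_out(
  motion=[0.2,0,5,0,0,0.02,0,0,5,0,0,0.02,0,0,2,0,0,0.015,0,0,1,0,0,0,0,0,0,0,0,0],
)

```text
clock: 7.72
tool_pos: [0.4574, 0.3369, 0.0782]
eef_rot: [1.0, 0.012, 0.0, -0.0]
contact_force: [0.3, 0.1, 0.7]
opening: 1.002
```

Emit:
carry_out(
  motion=[0,0,0,0,0,0,0,0,0,0,0,0,0,0,0,0,0,0,0,0,0,0,0,0,0,0,0,0,0,0],
  hand=3.8,
  grip_force=30,
)

```text
clock: 8.35
tool_pos: [0.4567, 0.3368, 0.0779]
eef_rot: [1.0, 0.012, -0.0, 0.0]
contact_force: [0.5, -1.3, 3.4]
opening: 0.543
```

```bash
python3 - <<'E'
from h import *
st=monitor.get_state();print(st['tool_pos'],yaw(st),st['opening'])
z=st['tool_pos'][2]-.045
rows(st,[((.457,.337,z+.09),.03),((.632,-.110,z+.09),.13),((.632,-.110,z+.001),.13)])
E
```

```text
[0.45670252 0.33678616 0.07790517] 0.023648854170569448 0.5434900755960612
0.01, -0.01, -4.50 ,  0.000, 0.000, -0.003
0.01, -0.01, -4.50 ,  0.000, 0.000, -0.003
-- 2
2.02, 5.65, 0.00 ,  0.000, 0.000, -0.013
1.95, 5.68, 0.00 ,  0.000, 0.000, -0.013
1.88, 5.70, 0.00 ,  0.000, 0.000, -0.013
1.81, 5.72, 0.00 ,  0.000, 0.000, -0.013
1.73, 5.74, 0.00 ,  0.000, 0.000, -0.013
1.66, 5.77, 0.00 ,  0.000, 0.000, -0.013
1.59, 5.79, 0.00 ,  0.000, 0.000, -0.013
1.52, 5.81, 0.00 ,  0.000, 0.000, -0.013
-- 8
0.00, -0.00, 4.45 ,  0.000, 0.000, 0.000
0.00, -0.00, 4.45 ,  0.000, 0.000, 0.000
-- 2
```

Emit:
carry_out(
  motion=[0,0,-4,0,0,0,0,0,-5,0,0,0,0,0,0,0,0,0],
)

```text
clock: 8.72
tool_pos: [0.4583, 0.3382, 0.1702]
eef_rot: [1.0, 0.012, 0.003, -0.002]
contact_force: [0.5, -0.5, -5.7]
opening: 0.541
```

Emit:
carry_out(
  motion=[2.0,5.65,0,0,0,-0.013,1.95,5.65,0,0,0,-0.013,1.9,5.7,0,0,0,-0.013,1.8,5.7,0,0,0,-0.013,1.75,5.75,0,0,0,-0.013,1.65,5.75,0,0,0,-0.013,1.6,5.8,0,0,0,-0.013,1.5,5.8,0,0,0,-0.013],
)

```text
clock: 9.72
tool_pos: [0.6289, -0.1115, 0.1651]
eef_rot: [0.998, 0.064, -0.002, -0.001]
contact_force: [0.5, 1.7, -5.6]
opening: 0.548
```

Emit:
carry_out(
  motion=[0,0,0,0,0,0,0,0,0,0,0,0],
)

```text
clock: 9.98
tool_pos: [0.6283, -0.1095, 0.1654]
eef_rot: [0.998, 0.064, -0.002, -0.001]
contact_force: [0.5, 0.4, -4.4]
opening: 0.544
```

```bash
python3 look.py w4 .632 -.110; python3 - <<'E'
from h import *
rows(monitor.get_state(),[((.633,-.110,.0345),.13)])
E
```

```text
white [ 666.2 -113.7] 1.462 [170.9 239.9] 0.0007
9.975 [ 0.62825047 -0.10946487  0.16537743] 0.12733812083910354 [ 0.5  0.4 -4.4] 0.5438133564201612
0.23, 0.14, 4.31 ,  -0.001, 0.002, -0.000
0.22, 0.13, 4.31 ,  -0.001, 0.002, -0.000
-- 2
```

View pics/w4.png

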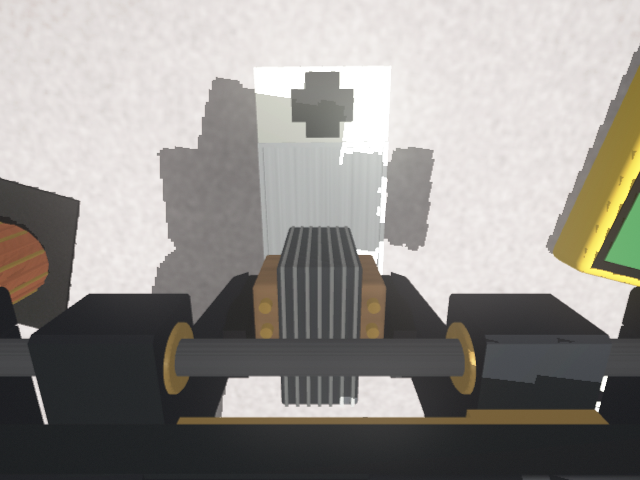

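Emit:
carry_out(
  motion=[0.25,0.1,4.5,0,0.002,0,0.2,0.05,3,0,0.002,0,0,0,1.2,0,0,0,0,0,0,0,0,0,0,0,0,0,0,0],
)

```text
clock: 10.65
tool_pos: [0.6352, -0.1107, 0.0818]
eef_rot: [0.998, 0.064, 0.003, 0.0]
contact_force: [-0.4, 0.3, -4.9]
opening: 0.542
```

Emit:
carry_out(
  motion=[-0.2,0,0.35,0,-0.003,0,0,0,0,0,0,0],
)

```text
clock: 10.9
tool_pos: [0.6329, -0.1114, 0.0779]
eef_rot: [0.998, 0.064, 0.001, 0.0]
contact_force: [1.2, 0.2, -2.8]
opening: 0.54
```

Emit:
carry_out(
  motion=[0,0,0,0,0,0,0,0,0,0,0,0,0,0,0,0,0,0,0,0,0,0,0,0,0,0,-4,0,0,0,0,0,-5,0,0,0],
  hand=8.8,
)

```text
clock: 11.65
tool_pos: [0.6316, -0.1112, 0.1671]
eef_rot: [0.998, 0.064, -0.001, -0.0]
contact_force: [1.0, -0.8, -0.2]
opening: 0.999
```

```bash
python3 look.py w5 .632 -.110; python3 - <<'E'
from h import *
rows(monitor.get_state(),[((.447,-.335,.17),-.27)])
E
```

```text
obj [ 635.  -110.5] 0.131 [48.1 54.9] top 0.0535
white [ 647.2 -108.1] -1.443 [209.4 239.8] -0.0002
11.65 [ 0.63159597 -0.11116094  0.16710036] 0.12790792880431714 [ 1.  -0.8 -0.2] 0.9991690422007792
-4.30, 3.95, -0.84 ,  0.000, -0.002, 0.079
-3.97, 4.28, -0.83 ,  0.000, -0.002, 0.079
-3.62, 4.58, -0.83 ,  0.000, -0.002, 0.079
-3.25, 4.85, -0.82 ,  0.000, -0.002, 0.079
-2.85, 5.09, -0.81 ,  0.000, -0.002, 0.079
-- 5
```

Transformer sits upright, about 3 mm from the bay centre. On to the converter in the ring tray.

Emit:
carry_out(
  motion=[-4.3,3.9,-0.8,0,0,0.08,-4,4.3,-0.8,0,0,0.08,-3.6,4.6,-0.8,0,0,0.08,-3.3,4.8,-0.8,0,0,0.08,-2.9,5.1,-0.8,0,0,0.08,0,0,0,0,0,0,0,0,0,0,0,0],
)

```text
clock: 12.58
tool_pos: [0.4435, -0.3332, 0.207]
eef_rot: [0.991, -0.135, 0.001, -0.0]
contact_force: [0.3, 0.1, -0.2]
opening: 0.999
```

```bash
python3 look.py w6 .449 -.335
```

```text
obj [ 448.6 -334.7] -0.26 [38.1 90.3] top 0.0455
white [ 448.4 -346.2] -0.065 [217.5 239.8] -0.0002
12.575 [ 0.44345274 -0.33324157  0.20701915] -0.2717173959173458 [ 0.3  0.1 -0.2] 0.9985997055352548
```

View pics/w6.png

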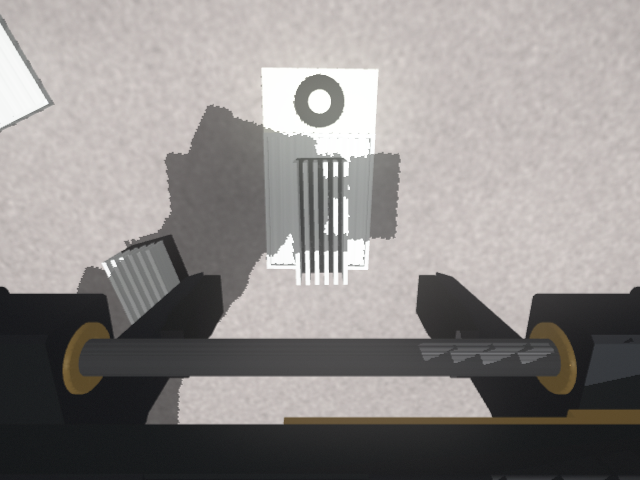

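Emit:
carry_out(
  motion=[0.25,0,5,0,0,-0.006,0.2,0,5,0,0,-0.006,0,0,2,0,0,0,0,0,1.2,0,0,0,0,0,0,0,0,0],
)

```text
clock: 13.25
tool_pos: [0.4479, -0.3347, 0.0753]
eef_rot: [0.992, -0.129, 0.001, -0.0]
contact_force: [0.2, -0.3, 0.4]
opening: 1.002
```

Emit:
carry_out(
  motion=[0,0,0,0,0,0,0,0,0,0,0,0,0,0,0,0,0,0,0,0,0,0,0,0,0,0,0,0,0,0],
  hand=2.8,
  grip_force=25,
)

```text
clock: 13.88
tool_pos: [0.4474, -0.3349, 0.0751]
eef_rot: [0.992, -0.13, 0.001, -0.0]
contact_force: [-0.3, 0.1, -0.4]
opening: 0.452
```

Emit:
carry_out(
  motion=[0,0,-4,0,0,0,0,0,-6,0,0,0,0,0,0,0,0,0],
)

```text
clock: 14.25
tool_pos: [0.449, -0.3363, 0.1785]
eef_rot: [0.992, -0.13, 0.004, 0.002]
contact_force: [0.0, 0.2, -4.0]
opening: 0.433
```

```bash
python3 - <<'E'
from h import *
st=monitor.get_state();print(st['tool_pos'],yaw(st),st['opening'])
z=st['tool_pos'][2]-.045
rows(st,[((.52,0,z),-.08),((.458,.3435,z),.096)])
E
```

```text
[ 0.44904626 -0.3362651   0.17845786] -0.26052015321295513 0.43268922783208996
-0.30, -5.72, -0.02 ,  0.001, -0.001, -0.030
-0.13, -5.73, -0.01 ,  0.001, -0.001, -0.030
0.04, -5.73, -0.01 ,  0.001, -0.001, -0.030
0.22, -5.72, -0.01 ,  0.001, -0.001, -0.030
0.39, -5.71, -0.00 ,  0.001, -0.001, -0.030
0.56, -5.70, -0.00 ,  0.001, -0.001, -0.030
-- 6
-1.49, -5.62, -0.00 ,  -0.000, 0.000, -0.029
-1.32, -5.67, -0.00 ,  -0.000, 0.000, -0.029
-1.16, -5.70, -0.00 ,  -0.000, 0.000, -0.029
-0.99, -5.73, -0.00 ,  -0.000, 0.000, -0.029
-0.82, -5.76, -0.00 ,  -0.000, 0.000, -0.029
-0.65, -5.78, -0.00 ,  -0.000, 0.000, -0.029
-- 6
```

Emit:
carry_out(
  motion=[-0.3,-5.7,0,0,0,-0.03,-0.1,-5.7,0,0,0,-0.03,0,-5.7,0,0,0,-0.03,0.2,-5.7,0,0,0,-0.03,0.4,-5.7,0,0,0,-0.03,0.6,-5.7,0,0,0,-0.03],
)

```text
clock: 15.0
tool_pos: [0.5175, 0.0021, 0.1735]
eef_rot: [0.999, -0.04, -0.001, 0.0]
contact_force: [1.2, 0.4, -3.4]
opening: 0.428
```

Emit:
carry_out(
  motion=[-1.5,-5.6,0,0,0,-0.03,-1.3,-5.7,0,0,0,-0.03,-1.2,-5.7,0,0,0,-0.03,-1.0,-5.7,0,0,0,-0.03,-0.8,-5.8,0,0,0,-0.03,-0.65,-5.8,0,0,0,-0.025,0,0,0,0,0,0,0,0,0,0,0,0],
)

```text
clock: 16.0
tool_pos: [0.4545, 0.3432, 0.1735]
eef_rot: [0.999, 0.048, -0.001, 0.001]
contact_force: [0.2, -1.1, -4.4]
opening: 0.429
```

```bash
python3 look.py w7 .458 .343;python3 - <<'E'
from h import *
rows(monitor.get_state(),[((.459,.3435,.0305),.096)])
E
```

```text
white [478.7 345. ] -1.477 [198.3 239.8] -0.0001
16.0 [0.45446175 0.34317115 0.17348631] 0.09536990471476342 [ 0.2 -1.1 -4.4] 0.4285187750678011
0.20, -0.06, 4.92 ,  0.002, 0.001, -0.001
0.20, -0.05, 4.92 ,  0.002, 0.001, -0.001
-- 2
```

View pics/w7.png

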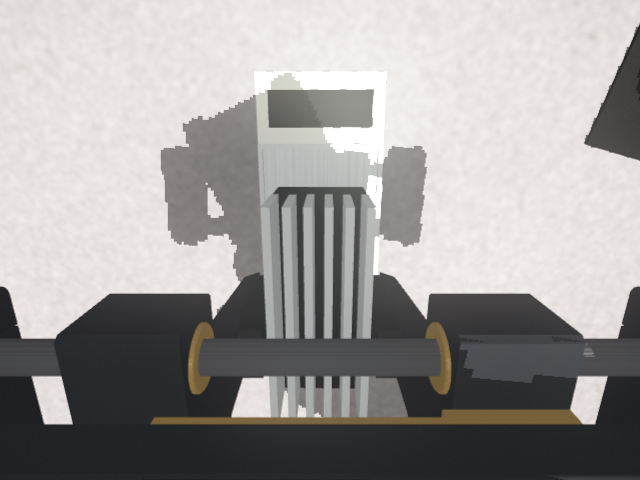

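```bash
python3 - <<'E'
from h import *
st=monitor.get_state();s=snapshot('wrist');P=cloud(s,st)
for c in (290,320,350): print(P[70:76,c].round(4).tolist(), [int(x) for x in s['frame'][70:76,c].min(-1)])
E
```

```text
[[0.5622, 0.3718, -0.0011], [0.5615, 0.3717, -0.0003], [0.5608, 0.3716, -0.0], [0.5598, 0.3713, 0.0033], [0.5593, 0.3713, 0.0027], [0.5586, 0.3713, 0.0029]] [227, 222, 202, 246, 241, 200]
[[0.5638, 0.352, 0.0003], [0.5634, 0.3519, -0.0009], [0.5626, 0.3519, 0.0003], [0.5615, 0.3518, 0.0043], [0.5611, 0.3517, 0.0029], [0.5604, 0.3517, 0.0037]] [238, 235, 246, 255, 255, 255]
[[0.5658, 0.3322, -0.0007], [0.5652, 0.3321, -0.0003], [0.5644, 0.3321, 0.0006], [0.5634, 0.3323, 0.0035], [0.5628, 0.3322, 0.0038], [0.5622, 0.3321, 0.0035]] [232, 223, 226, 255, 255, 255]
```

Emit:
carry_out(
  motion=[0.2,0,4.5,0.002,0.001,0,0.2,0,3.5,0.002,0.001,0,0,0,1.4,0,0,0,0,0,0,0,0,0,0,0,0,0,0,0],
)

```text
clock: 16.73
tool_pos: [0.4603, 0.3447, 0.0822]
eef_rot: [0.999, 0.047, 0.002, -0.003]
contact_force: [1.2, 0.3, -3.4]
opening: 0.433
```

Emit:
carry_out(
  motion=[-0.1,0,0.65,-0.005,-0.003,0,0,0,0,0,0,0,0,0,0,0,0,0],
)

```text
clock: 17.1
tool_pos: [0.46, 0.3448, 0.0762]
eef_rot: [0.999, 0.047, 0.002, -0.0]
contact_force: [0.5, -1.0, 6.0]
opening: 0.428
```

Emit:
carry_out(
  motion=[0,0,0,0,0,0,0,0,0,0,0,0,0,0,0,0,0,0,0,0,0,0,0,0,0,0,-4,0,0,0,0,0,-6,0,0,0,0,0,0,0,0,0],
  hand=8.8,
)

```text
clock: 17.98
tool_pos: [0.4608, 0.3459, 0.1785]
eef_rot: [0.999, 0.047, 0.004, -0.002]
contact_force: [0.7, 0.4, -0.2]
opening: 0.998
```

```bash
python3 look.py w8 .460 .344;python3 - <<'E'
from h import *
rows(monitor.get_state(),[((.577,.1135,.14),.06)])
s=snapshot('top');P=cloud(s)
for c in [(.458,.344),(.633,-.11),(.577,.1135)]:
    m=(np.hypot(P[...,0]-c[0],P[...,1]-c[1])<.07)&(P[...,2]>.033)&(P[...,2]<.07)
    o,y,sz=rect(P[m]);print(o.round(1),round(y,3),np.round(sz,1))
E
```

```text
obj [462.5 345.6] 0.095 [38.1 90.6] top 0.0455
white [473.6 345.3] -1.474 [212.6 239.9] -0.0003
17.975 [0.46075858 0.34590281 0.17852993] 0.0944185331184241 [ 0.7  0.4 -0.2] 0.9982807729762603
1.90, 4.84, -0.17 ,  -0.000, -0.001, 0.007
1.94, 4.82, -0.17 ,  -0.000, -0.001, 0.007
1.97, 4.81, -0.17 ,  -0.000, -0.001, 0.007
2.00, 4.80, -0.17 ,  -0.000, -0.001, 0.007
2.04, 4.78, -0.17 ,  -0.000, -0.001, 0.007
-- 5
[459.  345.5] 0.088 [39.4 90. ]
[ 631.5 -110.1] 0.118 [48.1 54.9]
[574.8 113.3] 0.62 [55.3 55.9]
```

View pics/w8.png

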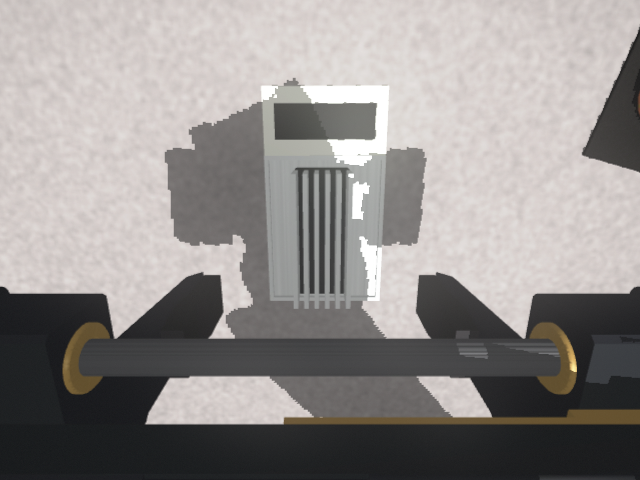

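Emit:
carry_out(
  motion=[1.9,4.8,-0.2,0,0,0.007,1.9,4.8,-0.2,0,-0.003,0.007,2,4.8,-0.2,0,-0.003,0.007,2,4.8,-0.2,0,0,0.007,2,4.8,-0.2,0,0,0.007,0,0,0,0,0,0,0,0,0,0,0,0],
)

```text
clock: 18.95
tool_pos: [0.5746, 0.1137, 0.183]
eef_rot: [1.0, 0.03, -0.005, 0.0]
contact_force: [-1.1, 1.2, 0.9]
opening: 1.003
```

```bash
python3 look.py w9 .577 .1135;python3 - <<'E'
from h import *
rows(monitor.get_state(),[((.577,.1132,.031),.06)])
E
```

```text
obj [579.8 113.6] 0.836 [56.5 56.6] top 0.0474
white [586.6 109. ] 1.068 [218.6 238.4] -0.0004
18.95 [0.57458226 0.11370421 0.18303779] 0.05987452430486533 [-1.1  1.2  0.9] 1.003153744266889
0.17, 0.08, 5.36 ,  0.000, 0.004, 0.001
0.15, 0.08, 5.36 ,  0.000, 0.004, 0.001
-- 2
```

Emit:
carry_out(
  motion=[0.15,0,5,0,0.004,0,0.15,0,4,0,0.004,0,0,0,1.7,0,0,0,0,0,0,0,0,0,0,0,0,0,0,0],
)

```text
clock: 19.62
tool_pos: [0.579, 0.1139, 0.0788]
eef_rot: [1.0, 0.03, 0.002, 0.0]
contact_force: [-0.1, -0.4, 0.2]
opening: 0.999
```

Emit:
carry_out(
  motion=[0,0,0,0,0,0,0,0,0,0,0,0,0,0,0,0,0,0,0,0,0,0,0,0],
  hand=4.5,
  grip_force=25,
)

```text
clock: 20.12
tool_pos: [0.5784, 0.1133, 0.0778]
eef_rot: [1.0, 0.03, 0.001, 0.001]
contact_force: [-0.5, 0.1, 3.0]
opening: 0.615
```

Emit:
carry_out(
  motion=[0,0,-4,0,0,0,0,0,-6,0,0,0,0,0,0,0,0,0],
)

```text
clock: 20.5
tool_pos: [0.5806, 0.1137, 0.1814]
eef_rot: [1.0, 0.03, 0.005, -0.0]
contact_force: [1.2, 0.2, -2.8]
opening: 0.623
```

```bash
python3 - <<'E'
from h import *
st=monitor.get_state();print(st['tool_pos'],yaw(st),st['opening'])
z=st['tool_pos'][2]-.045
rows(st,[((.50,-.10,z),-.12),((.454,-.3345,z),-.29)])
E
```

```text
[0.58058196 0.11370914 0.18141926] 0.059413392614550434 0.6230035697804911
-2.33, 5.21, -0.02 ,  -0.000, -0.003, 0.045
-2.09, 5.31, -0.02 ,  -0.000, -0.003, 0.045
-1.85, 5.40, -0.01 ,  -0.000, -0.003, 0.045
-1.61, 5.48, -0.01 ,  -0.000, -0.003, 0.045
-- 4
-0.44, 5.96, 0.00 ,  -0.000, -0.000, 0.043
-0.19, 5.97, 0.00 ,  -0.000, -0.000, 0.043
0.07, 5.97, 0.00 ,  -0.000, -0.000, 0.043
0.32, 5.97, 0.00 ,  -0.000, -0.000, 0.043
-- 4
```

Emit:
carry_out(
  motion=[-2.3,5.2,0,0,-0.003,0.045,-2.1,5.3,0,0,-0.003,0.045,-1.8,5.4,0,0,-0.003,0.045,-1.6,5.5,0,0,0,0.045,-0.4,6,0,0,0,0.043,-0.2,6,0,0,0,0.043,0.1,6,0,0,0,0.043,0.4,6,0,0,0,0.043],
)

```text
clock: 21.5
tool_pos: [0.452, -0.3375, 0.1771]
eef_rot: [0.989, -0.146, -0.004, 0.0]
contact_force: [1.6, -0.4, -2.5]
opening: 0.618
```

Emit:
carry_out(
  motion=[0,0,0,0,0,0,0,0,0,0,0,0],
)

```text
clock: 21.75
tool_pos: [0.4526, -0.3353, 0.1772]
eef_rot: [0.989, -0.146, -0.004, -0.0]
contact_force: [0.0, 0.8, -2.9]
opening: 0.613
```

```bash
python3 - <<'E'
from h import *
st=monitor.get_state();print(st['tool_pos'],st['eef_rot'].round(4));save('w10.png',snapshot('wrist'))
rows(st,[((.456,-.3345,.033),-.29)])
E
```

```text
[ 0.4526038  -0.33529874  0.17724755] [ 0.9893 -0.1456 -0.0044 -0.    ]
0.19, -0.09, 4.96 ,  0.001, 0.004, -0.001
0.17, -0.09, 4.96 ,  0.001, 0.004, -0.001
-- 2
```

View pics/w10.png

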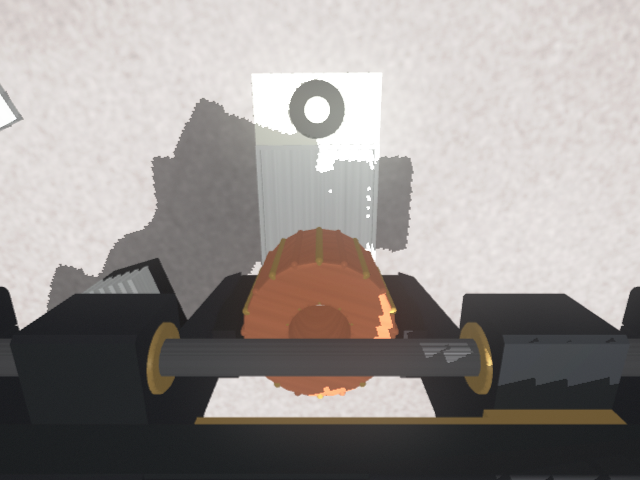

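Choke held at (320,330), centred over the ring tray (x 252–382).

Emit:
carry_out(
  motion=[0.2,-0.05,5,0,0.004,0,0.1,-0.05,3.5,0,0.003,0,0,0,1.2,0,0,0,0,0,0,0,0,0,0,0,0,0,0,0],
)

```text
clock: 22.42
tool_pos: [0.4568, -0.3364, 0.0827]
eef_rot: [0.989, -0.145, 0.001, 0.002]
contact_force: [0.4, 0.1, -1.9]
opening: 0.615
```

Emit:
carry_out(
  motion=[0,0,0.45,0,0,0,0,0,0,0,0,0],
)

```text
clock: 22.68
tool_pos: [0.4567, -0.3369, 0.0778]
eef_rot: [0.989, -0.146, 0.001, 0.002]
contact_force: [-0.2, -0.3, 2.0]
opening: 0.617
```

Emit:
carry_out(
  motion=[0,0,0,0,0,0,0,0,0,0,0,0,0,0,0,0,0,0,0,0,0,0,0,0,0,0,-4,0,0,0,0,0,-6,0,0,0,0,0,-3,0,0,0,0,0,0,0,0,0],
  hand=8.8,
)

```text
clock: 23.68
tool_pos: [0.457, -0.3367, 0.2093]
eef_rot: [0.989, -0.146, 0.002, 0.003]
contact_force: [0.0, -0.7, -0.4]
opening: 1.001
```

```bash
python3 look.py w11 .456 -.335;python3 - <<'E'
from h import *
s=snapshot('top');P=cloud(s);save('top1.png',s)
for c,b in [((.458,.344),(457,343.8)),((.633,-.11),(632.2,-109.1)),((.456,-.3345),(454,-334.4))]:
    m=(np.hypot(P[...,0]-c[0],P[...,1]-c[1])<.07)&(P[...,2]>.033)&(P[...,2]<.07)
    if m.sum()>10: o,y,sz=rect(P[m]);print('off',(o-b).round(1),round(y,3),np.round(sz,1))
sc=snapshot('scene');save('scene1.png',sc);Q=cloud(sc)
for n,ss,PP in (('top',s,P),('scene',sc,Q)):
  for t in ['meter','tape','driver']:
    for d in finder.masks_of(ss,t)[:1]: print(n,t,round(d['p'],2),np.array(d['extent']).astype(int),np.median(PP[d['pixels']],0).round(3))
E
```

```text
obj [ 457.9 -336.6] 0.82 [56.7 56.9] top 0.0474
white [ 455.4 -347.6] -0.148 [214.8 237.1] -0.0002
23.675 [ 0.45698283 -0.33669209  0.20932933] -0.29219696729801276 [ 0.  -0.7 -0.4] 1.0009507864942906
off [1.9 1.6] 0.094 [40.3 89.9]
off [-1.1 -0.9] 0.118 [48.  54.7]
off [-5.6 -6.3] -0.834 [42.3 55.4]
top meter 0.89 [437 136 479 210] [ 0.693 -0.318  0.034]
top tape 0.7 [141 163 185 205] [0.675 0.345 0.02 ]
top driver 0.74 [141 255 164 303] [0.458 0.341 0.04 ]
scene meter 0.72 [227 380 333 478] [ 0.708 -0.332  0.036]
scene tape 0.59 [424 148 471 187] [0.677 0.34  0.019]
scene driver 0.97 [223 204 285 249] [ 0.456 -0.026  0.023]
```

View pics/scene1.png

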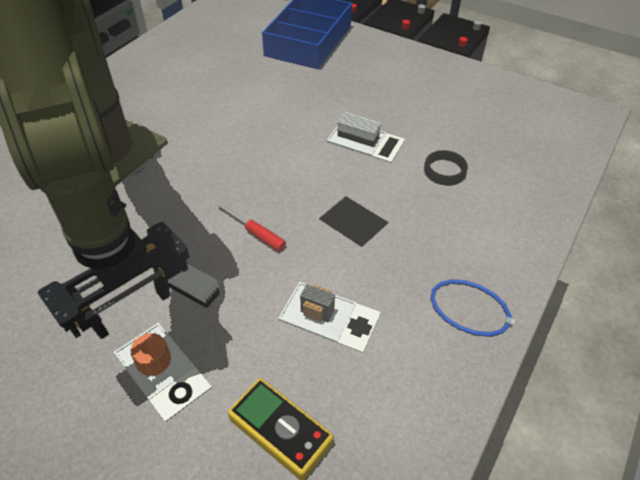

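```bash
python3 -c "
from plant import workorder;print(workorder.finish_job())"
```

```text
the job is handed in; nothing more can be done
None
```

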